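# Charge a mill jar with grinding balls

## Task

Charge the white mill jar with the five steel grinding balls lying in the scoop: take the scoop by its handle, rest its spout on the jar's rim with the turned-down lip just inside the mouth while the scoop is still about level, then tilt it and let all the balls run in, keeping the lip in the mouth so that none misses. Then stand the empty scoop back on the blue-green mat, leaving the jar standing where it is and the things around it undisturbed.

Things in the scene. Friction and masses are not known exactly. Their poses are not given: they have to be found in the camera images.
- scoop: Charging scoop of folded bright steel, 0.24 kg, 210 mm long, standing on the mat. Origin: centre of the underside of its flat channel; +x points to the spout, z up. Channel x -46 to +46 mm, 25 mm wide, 21 mm inside, floor 3 mm thick, walls 29 mm high. From x = 45 to 67 mm the floor climbs at 25 degrees, so balls stay in until it tilts nose-down beyond about 25 degrees; all run out at 35 to 45.
- spout_lip (a point): Middle of the lower edge of the scoop's turned-down lip, in scoop axes at x = +91, y = 0, z = +4 mm; its axes are the scoop's. Behind it the spout, 25 mm wide outside, is level for 24 mm, its underside 7 mm above this edge, then falls at 25 degrees to the channel. Balls drop off just ahead of it, so it belongs near the handle's side of the mouth: with no room for a ball before it, they jam.
- scoop_handle (a point): Middle of the scoop's black handle, in scoop axes at x = -87, y = 0, z = +33 mm. The handle is a straight flat-sided bar along scoop x: 62 mm long, 15 mm wide (across scoop y), 21 mm high; free on both sides and above.
- jar: White porcelain mill jar, loose, 0.9 kg, 106 mm high, body 90 mm across, with a shoulder at 70 to 92 mm and a straight neck 60 mm across outside, wall 4.5 mm. Origin: centre of its underside; z along its axis. Open on top.
- jar_mouth (a point): Centre of the jar's mouth at the height of the rim, 106 mm above its underside. The mouth is 51 mm across inside, 60 mm outside.
- ball_1: Bright steel grinding ball, 14 mm diameter, 11 g; origin at its centre. Lies loose in the channel of the scoop at the start.
- ball_2: Bright steel grinding ball, 14 mm diameter, 11 g; origin at its centre. Lies loose in the channel of the scoop at the start.
- ball_3: Bright steel grinding ball, 14 mm diameter, 11 g; origin at its centre. Lies loose in the channel of the scoop at the start.
- ball_4: Bright steel grinding ball, 14 mm diameter, 11 g; origin at its centre. Lies loose in the channel of the scoop at the start.
- ball_5: Bright steel grinding ball, 14 mm diameter, 11 g; origin at its centre. Lies loose in the channel of the scoop at the start.
- mat: Thin blue-green rubber bench mat, fixed, 130 x 240 x 3 mm (x by y). Origin: centre of its underside, on the worktop; its top is 3 mm up.
- jar_lid: Round white porcelain lid of the jar with a small knob, 68 mm across, 32 mm high, lying on the worktop near the jar; not needed. Origin: centre of its underside.
- amber_bottle: Brown bottle with black cap, 58 mm across, 130 mm high, standing behind the jar; a bystander. Origin: centre of its underside.
- seal_tin: Low round tin, 62 mm across, 30 mm high, on the worktop at the left; a bystander. Origin: centre of its underside.

How it is judged:
By the outcome, as a careful person would: the job done as asked, in the order asked, and still so for the second after the job is handed in, with the robot touching nothing.
It also fails if it takes over 51 s, if anything falls off the work surface, if the arm or the gripper's body presses on something with over 40 N, if the wrist force passes 120 N, or if a joint passes its speed limit or range.

## Robot

A 6-joint arm with a two-finger parallel gripper is mounted at the origin on a cart in front of the work surface, level with it; the furniture and walls round the work are solid. World frame = base frame: x ahead of the robot, y to its left, z up, the work surface at z = 0. Lengths are in m, angles in rad, forces in N, time in s.
With the tool pointing down it reaches from about 0.4 to 0.925 m from the base axis. Payload 12.5 kg.
Tool frame: the origin (TCP) lies on the centre line of the jaws, within the pads' length; the fingertips stand 17 mm ahead of it and the grasp point (between the pads) lies 2 mm behind it; z points along the fingers, y is the line along which they close (so a half turn about z gives the same grasp; the last joint's range is limited). The gripper opens to 95 mm and grips with 3 to 60 N. Pads are 20 mm wide; open, the fingers measure 119 mm over their backs; the gripper's body (75 mm by 180 mm) begins 59 mm behind the grasp point.
Start: joints at [1.011, 0.491, 1.559, -0, 1.092, -0.106], TCP at [0.274, 0.562, 0.197] pointing down, gripper open.
Joint ranges: [-3.1, 3.1], [-0.84, 2.19], [0.05, 2.79], [-1.13, 4.28], [0.06, 2.93], [-2.69, 2.69]. Speed limits (rad/s): [2.22, 2.22, 2.79, 3.14, 3.14, 3.14].

## Interface

Orientations are given as a unit quaternion [x, y, z, w].
In Python, from workcell import r gives the robot as it stands.
- The arm moves only by the tool jog_arm, never from a script. Its argument "series" is one flat list of numbers, 6 for each row, row after row: the shift along the tool's x, y, z in units of 60 mm (1.0 is 60 mm), then the turn, a rotation vector about the tool's x, y, z in units of 10 degrees (1.0 is 10 degrees). A call has 1 to 12 rows; each row is the pose to reach, as a shift and turn from the pose commanded when the call began, along the tool's axes at that moment; what a row does not reach only later rows make up. A row lasts 1/8 s, in which the tool goes at most 62.5 mm and 10.7 degrees, less where a joint would pass 70% of its speed; a pose out of reach is approached as far as the arm can. A call with a gripper value outside its range is refused whole. "jaw" is the closure, from 0 (fully open) to 1 (shut), set as the call begins (left out, the last holds). The fingers move at their own pace and stop on an object; "newtons" is the grip in N (left out, the last holds). Time passes only in rows, so rows that repeat a pose let the fingers close. It gives the time, the measured TCP pose, the force, the opening and the grip force at its end, in the units of the state.
- r.get_obs(): the state, without advancing time (a new reading comes with each control period).
- r.snapshot(name): name is "scene" or "top" or "wrist"; returns a dict with "image" (384x512x3 uint8, blue, green, red), "K" (3x3 intrinsics, pixels), "rvec" (rotation vector, rad) and "tvec" (3), from world to camera coordinates, as OpenCV has them; the wrist camera has in their place "tool_from_camera" (4x4, takes a point from camera to tool coordinates, whose origin is the TCP and whose axes are the flange's). Camera axes: x right, y down, z forward; pixel columns grow to the right and rows downward; lengths in m; the calibration is good to about 2 mm. A picture is of the moment at which its call begins: read the wrist's pose just before it. There is no depth.
- r.hand_in(): hands the job in; it is judged then, once.
The state is a dict: "time": time; "joint_positions": joint angles; "qvel": joint speeds; "joint_efforts": joint torques, N m; "ee_pos": TCP position; "tool_rot": TCP orientation; "wrist_force": force on the tool from outside, world axes, zero at the start; "ft_torque": the same for the moment, N m; "finger_gap": opening from 0.0 (shut) to 1.0 (fully open); "finger_force": force on a finger pad.
Only numpy, scipy, OpenCV 4.12 (cv2) and the standard library are available. Lean on these libraries where they do the work, as an engineer would, in place of code of your own. Each camera call takes 0.05 s, during which the arm holds its last target. There are 200 camera calls.

## Working session

There is one attempt and no reset: what is moved stays moved. The work goes in short steps, Python scripts to look and compute and a tool call to move; the robot and the scene stay as the last step left them, time stands still between calls to the robot, and variables do not carry over. Pictures are saved under pics/ and viewed, at most 10 in all, crops included, and the job is handed in when it is done.

Besides the shell and the picture viewer there is one more tool, called after "Request:" as name(argument=value, ...) on one line, values as JSON. jog_arm: Moves the arm, as the interface text tells. Its arguments: {"type":"object","properties":{"series":{"type":"array","items":{"type":"number"}},"jaw":{"type":"number"},"newtons":{"type":"number"}},"required":["series"]}

```bash
mkdir -p pics; ls; cat > look.py <<'E'
import cv2,numpy as np
from workcell import r
def snap(n,f=None):
    o=r.get_obs(); s=r.snapshot(n)
    if f: cv2.imwrite('pics/'+f,s['image'])
    return o,s
E
python3 - <<'E'
from look import *
o,s=snap('scene','s0.png');o2,t=snap('top','t0.png')
np.savez('c0.npz',si=s['image'],sK=s['K'],sr=s['rvec'],st=s['tvec'],ti=t['image'],tK=t['K'],tr=t['rvec'],tt=t['tvec'])
print(o)
for q in(s,t):
    R=cv2.Rodrigues(np.array(q['rvec'],float))[0];print(q['K'],-R.T@np.ravel(q['tvec']))
cv2.imwrite('pics/both.png',cv2.resize(np.vstack([s['image'],t['image']]),(400,600)) )
E
```

```text
pics
{'time': 0.0, 'joint_positions': array([ 1.01141748e+00,  4.91602966e-01,  1.55945108e+00,  3.31084591e-06,
        1.09170001e+00, -1.05558484e-01]), 'qvel': array([-6.03556634e-04,  1.45944574e-03, -9.90756531e-04,  3.87334744e-05,
        1.25427694e-03,  1.09834406e-03]), 'joint_efforts': array([-1.86517187e-03, -6.12643075e+01, -2.58180499e+01,  6.91342587e-02,
        4.81123442e-02, -6.54783048e-05]), 'ee_pos': array([0.27381598, 0.56153326, 0.19653423]), 'tool_rot': array([ 2.24968693e-01,  9.74365819e-01, -5.48418667e-04, -1.90914695e-04]), 'wrist_force': array([-0.64917966, -0.31355607, -0.41447912]), 'ft_torque': array([-0.04992528,  0.02958532,  0.07149448]), 'finger_force': 0.0, 'finger_gap': 0.9987309346316129}
[[390.72328039   0.         254.39798592]
 [  0.         390.72328039 196.52289256]
 [  0.           0.           1.        ]] [-0.18122715 -0.60631638  0.58914304]
[[419.47908908   0.         251.87182837]
 [  0.         419.47908908 190.57984448]
 [  0.           0.           1.        ]] [ 0.39508003 -0.07542962  1.06996865]
```

View pics/t0.png

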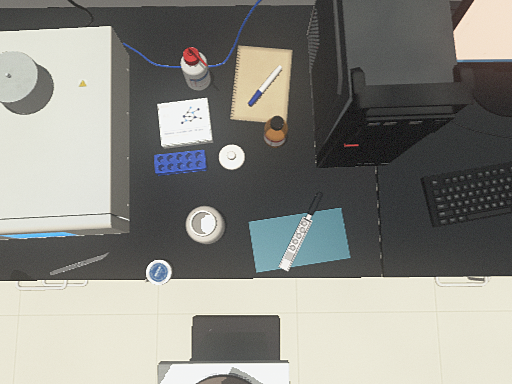

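View pics/s0.png

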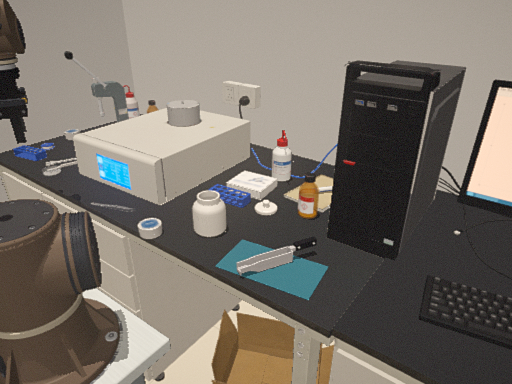

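Top view: the scoop's spout is at about (286,268) and its handle end at (320,194). The jar mouth is at (205,222), the bottle at (276,130), the lid at (231,157) and the tin at (158,271). I'll enlarge the crops.

```bash
python3 - <<'E'
import cv2,numpy as np
c=np.load('c0.npz')
a=cv2.resize(c['ti'][180:285,180:340],None,fx=5,fy=5,interpolation=cv2.INTER_CUBIC)
cv2.imwrite('pics/tc.png',a)
b=cv2.resize(c['si'][180:300,185:335],None,fx=5,fy=5,interpolation=cv2.INTER_CUBIC)
cv2.imwrite('pics/sc.png',b)
E
```

```text
(no output)
```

View pics/tc.png

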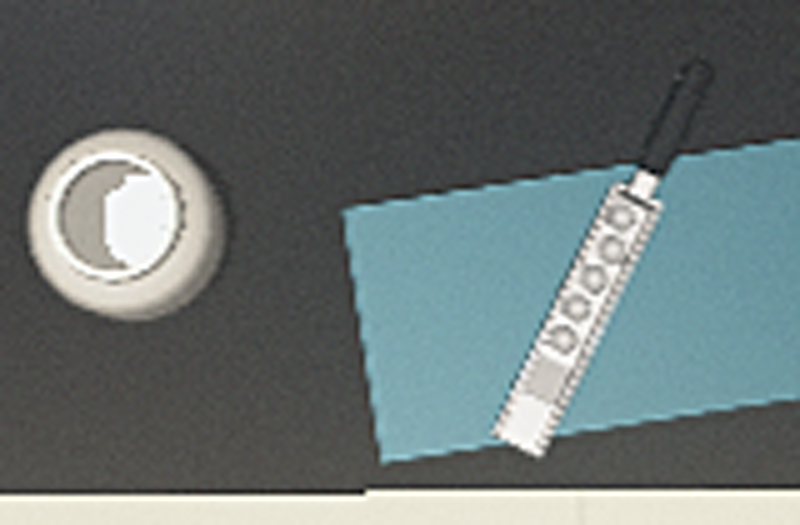

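View pics/sc.png

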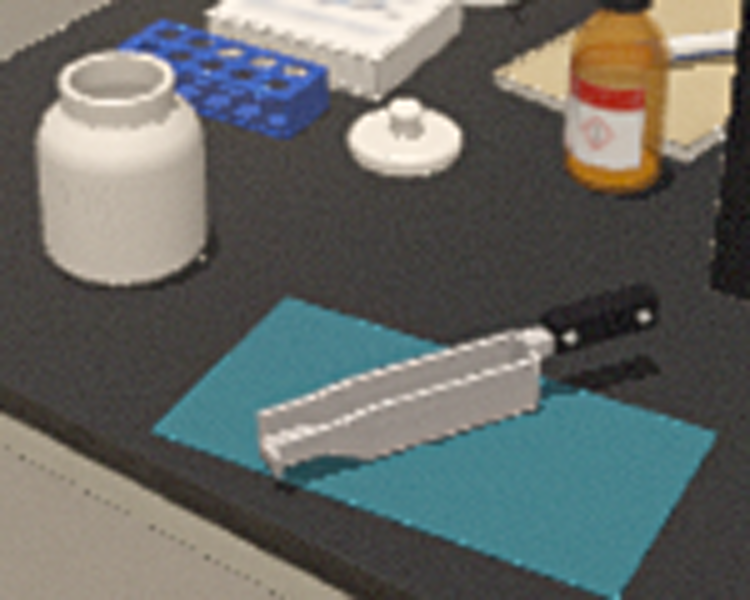

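The crops show the jar rim centre at about tc (119,218) and sc (117,83). The handle runs from tc (652,165) to (697,65), and from sc (550,333) to (650,305). The spout front is at tc (518,447). The five balls lie in a row. Next I triangulate these.

```bash
cat > geo.py <<'E'
import cv2,numpy as np
c=np.load('c0.npz')
def ray(p,K,rv,tv):
    R=cv2.Rodrigues(np.array(rv,float))[0]
    d=R.T@np.linalg.solve(K,[p[0],p[1],1.]); return -R.T@np.ravel(tv),d/np.linalg.norm(d)
def T(u,v): return ray((180+(u+.5)/5-.5,180+(v+.5)/5-.5),c['tK'],c['tr'],c['tt'])
def S(u,v): return ray((185+(u+.5)/5-.5,180+(v+.5)/5-.5),c['sK'],c['sr'],c['st'])
def onz(rd,z): o,d=rd; return o+d*(z-o[2])/d[2]
def tri(a,b):
    A=sum(np.eye(3)-np.outer(d,d) for _,d in(a,b)); y=sum((np.eye(3)-np.outer(d,d))@o for o,d in(a,b))
    p=np.linalg.solve(A,y); return p.round(4),round(np.linalg.norm(np.cross(p-a[0],a[1]))*1e3,1)
E
python3 - <<'E'
from geo import *
print('mouth',tri(T(119,218),S(117,83)),onz(T(119,218),.106))
print('hend',tri(T(700,65),S(654,303)),onz(T(700,65),.045))
print('hfront',tri(T(653,165),S(551,334)),onz(T(653,165),.045))
print('walltop back L/R', tri(T(615,185),S(524,330)),tri(T(660,203),S(540,358)))
print('spout L,R',tri(T(495,435),S(262,412)),tri(T(542,456),S(270,435)))
for n,z in(('hend',(700,65)),('hf',(653,165)),('spout',(518,446)),('back',(637,194))): print(n,onz(T(*z),.04))
for p in((345,210),(382,463)): print('mat',onz(T(*p),.003))
def P(x,y): return ray((x,y),c['tK'],c['tr'],c['tt'])
print('bottle',onz(P(276,123),.13),'lid',onz(P(231,157),.03),'tin',onz(P(158,271),.03))
E
```

```text
mouth (array([0.4803, 0.0408, 0.1013]), np.float64(0.7)) [0.48035709 0.0397152  0.106     ]
hend (array([ 0.561 , -0.2423,  0.0329]), np.float64(0.7)) [ 0.55864768 -0.2398032   0.045     ]
hfront (array([ 0.5099, -0.2157,  0.032 ]), np.float64(1.3)) [ 0.50918735 -0.21496598  0.045     ]
walltop back L/R (array([ 0.5027, -0.2   ,  0.0311]), np.float64(2.8)) (array([ 0.4917, -0.2197,  0.0297]), np.float64(0.3))
spout L,R (array([ 0.3798, -0.1365,  0.0273]), np.float64(0.8)) (array([ 0.3672, -0.1561,  0.0315]), np.float64(2.9))
hend [ 0.5594456  -0.24060505  0.04      ]
hf [ 0.50974398 -0.21564667  0.04      ]
spout [ 0.37412969 -0.14612556  0.04      ]
back [ 0.49548584 -0.20731541  0.04      ]
mat [ 0.49240514 -0.06313546  0.003     ]
mat [ 0.36566954 -0.0805741   0.003     ]
bottle [ 0.71057349 -0.13043322  0.13      ] lid [ 0.65519485 -0.0199663   0.03      ] tin [0.37153187 0.15843683 0.03      ]
```

```bash
cat > mv.py <<'E'
import numpy as np
from scipy.spatial.transform import Rotation as Ro
from workcell import r
def to(p=None,R=None,base=None):
    "row (units) from the current (or given) pose to a world target"
    o=r.get_obs(); b=base or (o['ee_pos'],Ro.from_quat(o['tool_rot']))
    p=b[0] if p is None else np.array(p); R=b[1] if R is None else R
    return np.r_[b[1].inv().apply(p-b[0])/.06, np.rad2deg((b[1].inv()*R).as_rotvec())/10].round(3)
def scoopR(yaw,tilt=0): # tool x along scoop +x (yaw deg), nose down tilt
    R=Ro.from_matrix(np.array([[1,0,0],[0,-1,0],[0,0,-1.]]))
    return Ro.from_euler('z',yaw,degrees=True)*Ro.from_euler('y',tilt,degrees=True)*R
E
python3 - <<'E'
from geo import *; from mv import *
print('tower', onz(ray((331,240),c['sK'],c['sr'],c['st']),0),onz(ray((318,165),c['tK'],c['tr'],c['tt']),0),onz(ray((390,160),c['tK'],c['tr'],c['tt']),0),onz(ray((410,252),c['sK'],c['sr'],c['st']),0))
print(Ro.from_quat(r.get_obs()['tool_rot']).as_matrix().round(3)); print(to([.527,-.2245,.18],scoopR(153.1)))
E
```

```text
tower [ 0.63134623 -0.25385804  0.        ] [ 0.63882093 -0.24547147  0.        ] [ 0.65020999 -0.43395975  0.        ] [ 0.70373617 -0.4386849   0.        ]
[[-0.899  0.438 -0.   ]
 [ 0.438  0.899 -0.001]
 [ 0.    -0.001 -1.   ]]
[-9.535e+00 -9.925e+00  2.860e-01 -5.000e-03 -1.000e-03  9.000e-02]
```

Request:
jog_arm(series=[-9.53,-9.93,0.28,0,0,0.1,-9.53,-9.93,0.28,0,0,0.1,-9.53,-9.93,0.28,0,0,0.1,-9.53,-9.93,0.28,0,0,0.1,-9.53,-9.93,0.28,0,0,0.1,-9.53,-9.93,0.28,0,0,0.1,-9.53,-9.93,0.28,0,0,0.1,-9.53,-9.93,0.28,0,0,0.1,-9.53,-9.93,0.28,0,0,0.1,-9.53,-9.93,0.28,0,0,0.1,-9.53,-9.93,0.28,0,0,0.1,-9.53,-9.93,0.28,0,0,0.1], jaw=0, newtons=60)

```text
time: 1.6
ee_pos: [0.5037, -0.1543, 0.1817]
tool_rot: [0.234, 0.972, 0.0, -0.0]
wrist_force: [1.4, 0.6, 0.2]
finger_gap: 1.003
finger_force: 0.0
```

```bash
python3 - <<'E'
from mv import *
print(r.get_obs()['joint_positions'],r.get_obs()['time']); print(to([.527,-.2245,.18],scoopR(153.1)))
E
```

```text
[-4.22721093e-01  3.69990326e-01  1.81703797e+00  1.85119041e-04
  9.54752452e-01 -1.52205719e+00] 1.6
[-0.878 -0.866  0.028  0.001 -0.001 -0.012]
```

Request:
jog_arm(series=[-0.6,-0.6,0,0,0,0,-0.88,-0.87,0.03,0,0,0,-0.88,-0.87,0.03,0,0,0,-0.88,-0.87,0.03,0,0,0])

```text
time: 2.1
ee_pos: [0.5264, -0.2212, 0.1799]
tool_rot: [0.233, 0.972, 0.0, -0.0]
wrist_force: [-0.3, -0.2, -0.6]
finger_gap: 1.002
finger_force: 0.0
```

```bash
python3 - <<'E'
from look import *
o,s=snap('wrist','w0.png')
print(o['ee_pos'],o['tool_rot'],o['joint_positions']); print(s['K'],s['tool_from_camera'])
np.savez('w0.npz',i=s['image'],K=s['K'],X=s['tool_from_camera'],p=o['ee_pos'],q=o['tool_rot'])
E
```

```text
[ 0.52639521 -0.22122045  0.17991497] [ 2.33068818e-01  9.72460121e-01  2.49302087e-04 -4.21147489e-04] [-5.13642792e-01  4.33081252e-01  1.71383144e+00  2.95457713e-04
  9.95626875e-01 -1.61413546e+00]
[[338.03381345   0.         253.87859274]
 [  0.         338.03381345 192.5023224 ]
 [  0.           0.           1.        ]] [[ 6.74138549e-04 -9.56652812e-01 -2.91230051e-01  8.31546441e-02]
 [ 9.99999626e-01  4.87248576e-04  7.14248329e-04 -3.97478144e-04]
 [-5.41386245e-04 -2.91230423e-01  9.56652783e-01 -1.87878506e-01]
 [ 0.00000000e+00  0.00000000e+00  0.00000000e+00  1.00000000e+00]]
```

View pics/w0.png

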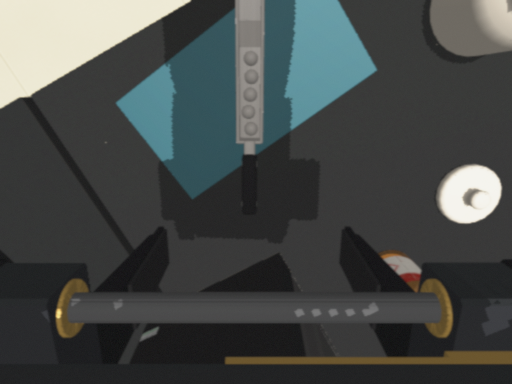

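Wrist view: the handle runs from (250,155) to (250,213) and points straight along tool x. The walls' back end is at (250,143) and the balls are at x≈250, y 58–128. Next come the rays onto the handle-top plane and a kinematic fit.

```bash
cat > wr.py <<'E'
import numpy as np
from scipy.spatial.transform import Rotation as Ro
def wray(w,u,v,z):
    R=Ro.from_quat(w['q']).as_matrix();X=w['X']
    o=R@X[:3,3]+w['p']; d=R@X[:3,:3]@np.linalg.solve(w['K'],[u,v,1.]); return o+d*(z-o[2])/d[2]
E
python3 - <<'E'
from wr import *; from mv import *
w=np.load('w0.npz')
e=wray(w,249.7,213,.046);f=wray(w,250,155,.046);b=wray(w,250,128,.02);b2=wray(w,251,58,.02)
print(e,f,np.linalg.norm(e-f)); d=f-e; print(np.rad2deg(np.arctan2(d[1],d[0])),np.rad2deg(np.arctan2(*(b2-b)[1::-1]))); print(e+d*40/62)
cn=wray(w,249.7,213,.046)
print('jar',)
# kinematic fit: j1 z, shoulder (a1,h), upper a2, forearm a3 with perpendicular offset, wrist L, lateral y
D=[([1.01141748,.491603,1.559451,0,1.0917,-.1055585],[.27381598,.56153326,.19653423]),
([-.422721,.36999,1.817038,.000185,.954752,-1.522057],[.5037,-.1543,.1817]),
([-.513643,.433081,1.713831,.000295,.995627,-1.614135],w['p'])]
for q,p in D:
    c,s=np.cos(q[0]),np.sin(q[0]); print('arm frame r,lat,z',c*p[0]+s*p[1],-s*p[0]+c*p[1],p[2],q[1]+q[2]+q[4])
E
```

```text
[ 0.55686767 -0.24158593  0.046     ] [ 0.50409494 -0.21422993  0.046     ] 0.05944167199153426
152.5989662195997 152.06360395204794
[ 0.52282075 -0.2239369   0.046     ]
jar
arm frame r,lat,z 0.6212502482556685 0.0659008500086162 0.19653423 3.1427539999999996
arm frame r,lat,z 0.5226628992060148 0.0659217247465754 0.1817 3.14178
arm frame r,lat,z 0.5671667465304645 0.06597185700820779 0.17991497338199897 3.142539
```

Request:
jog_arm(series=[0.03,-0.02,0.9,0,0,0.06,0.03,-0.02,1.7,0,0,0.06,0.03,-0.02,2.2,0,0,0.06,0.03,-0.02,2.43,0,0,0.06,0.03,-0.02,2.43,0,0,0.06,0.03,-0.02,2.43,0,0,0.06])

```text
time: 2.9
ee_pos: [0.5253, -0.2229, 0.0355]
tool_rot: [0.238, 0.971, -0.0, 0.001]
wrist_force: [0.1, -0.0, 0.0]
finger_gap: 0.998
finger_force: 0.0
```

Request:
jog_arm(series=[0,0,0,0,0,0,0,0,0,0,0,0,0,0,0,0,0,0,0,0,0,0,0,0,0,0,0,0,0,0,0,0,0,0,0,0], jaw=1, newtons=50)

```text
time: 3.65
ee_pos: [0.5247, -0.2228, 0.0342]
tool_rot: [0.239, 0.971, 0.0, -0.0]
wrist_force: [-0.1, -0.3, -0.5]
finger_gap: 0.428
finger_force: 0.0
```

Request:
jog_arm(series=[0,0,0,0,0,0,0,0,0,0,0,0,0,0,0,0,0,0,0,0,0,0,0,0,0,0,0,0,0,0,0,0,0,0,0,0])

```text
time: 4.4
ee_pos: [0.5247, -0.2228, 0.0343]
tool_rot: [0.239, 0.971, 0.0, 0.0]
wrist_force: [0.3, 0.3, 0.0]
finger_gap: 0.002
finger_force: 0.0
```

```bash
python3 - <<'E'
from mv import *
o=r.get_obs();print({k:o[k] for k in('joint_positions','ee_pos','finger_gap','finger_force','wrist_force','time')},Ro.from_quat(o['tool_rot']).as_matrix())
E
```

```text
{'joint_positions': array([-5.17503558e-01,  6.26420732e-01,  1.84302617e+00,  1.87185311e-04,
        6.72091736e-01, -1.60669236e+00]), 'ee_pos': array([ 0.52469315, -0.22281434,  0.03427966]), 'finger_gap': 0.0021854137354176046, 'finger_force': 0.0, 'wrist_force': array([0.32115179, 0.26860396, 0.0478133 ]), 'time': 4.4} [[-8.86183597e-01  4.63334244e-01  1.04609505e-04]
 [ 4.63334252e-01  8.86183596e-01  7.45572670e-05]
 [-5.81582924e-05  1.14540594e-04 -9.99999992e-01]]
```

```bash
python3 - <<'E'
from look import *
o,s=snap('wrist');o,t=snap('scene')
cv2.imwrite('pics/m1.png',np.hstack([cv2.resize(s['image'],(400,300)),cv2.resize(t['image'][190:310,220:380],(400,300))]))
E
```

```text
(no output)
```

View pics/m1.png

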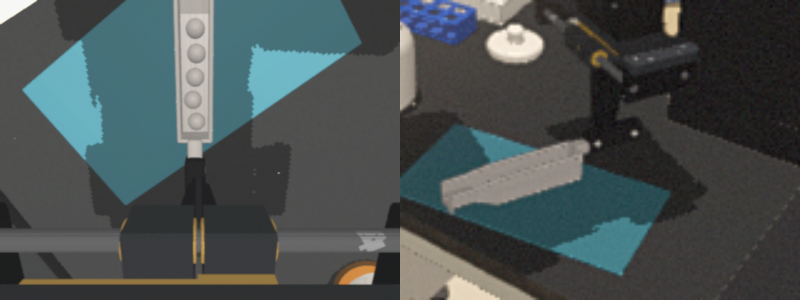

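```bash
python3 - <<'E'
from look import *
o,s=snap('wrist')
X=np.linalg.inv(s['tool_from_camera'])
for n,p in dict(wallback=(.032,0,.002),tcp=(0,0,0),tip=(0,0,.017),tipfront=(.01,0,.017),handlefront_top=(.022,0,-.0125)).items():
    q=s['K']@(X[:3,:3]@p+X[:3,3]); print(n,(q[:2]/q[2]).round(1))
cv2.imwrite('pics/w1.png',cv2.resize(s['image'][160:384,180:340],None,fx=2.5,fy=2.5,interpolation=cv2.INTER_CUBIC))
E
```

```text
wallback [254.3 181.6]
tcp [254.3 233.7]
tip [254.2 223. ]
tipfront [254.3 208.5]
handlefront_top [254.4 206. ]
```

View pics/w1.png

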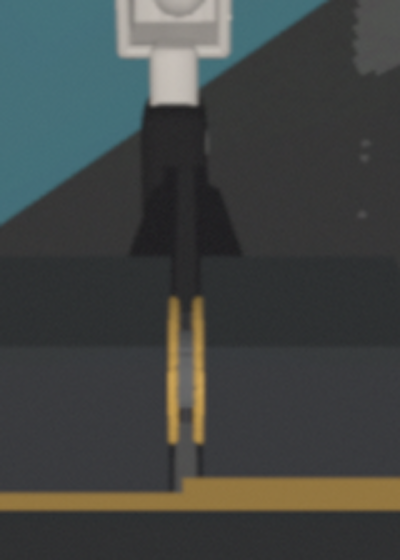

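The image shows the fingers directly over the handle, which spans crop columns 145–205, yet the gap reads shut. A small test lift will show whether the scoop is held.

Request:
jog_arm(series=[0,0,-0.1,0,0,0,0,0,-0.2,0,0,0,0,0,-0.2,0,0,0])

```text
time: 4.92
ee_pos: [0.525, -0.223, 0.0469]
tool_rot: [0.239, 0.971, -0.0, 0.001]
wrist_force: [-0.2, 0.2, 0.2]
finger_gap: 0.002
finger_force: 0.0
```

```bash
python3 - <<'E'
from look import *
o,t=snap('scene');o,s=snap('wrist')
a=cv2.resize(t['image'][180:310,225:365],None,fx=3,fy=3,interpolation=cv2.INTER_CUBIC)
a=cv2.convertScaleAbs(a,alpha=2,beta=10)
b=cv2.convertScaleAbs(cv2.resize(s['image'][170:300,200:310],None,fx=3,fy=3,interpolation=cv2.INTER_CUBIC),alpha=2.5,beta=10)
cv2.imwrite('pics/m2.png',np.hstack([a,b])); print(o['ee_pos'],o['wrist_force'],o['finger_gap'])
E
```

```text
[ 0.52482899 -0.22289514  0.0466524 ] [-1.07463052 -0.1990257   0.57333418] 0.0052287571125985265
```

View pics/m2.png

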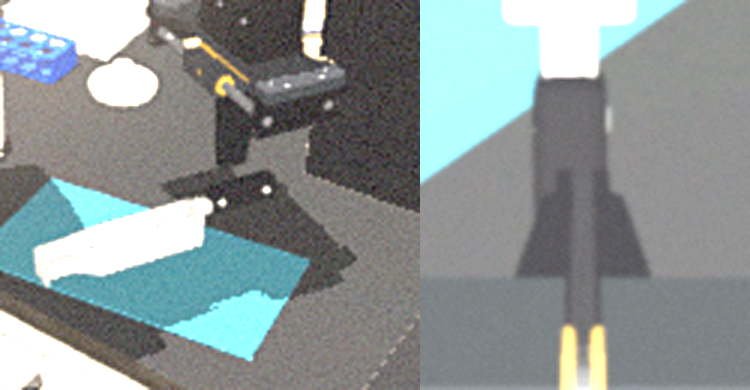

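```bash
python3 - <<'E'
from geo import *
for n,P in dict(tip=(.5248,-.2229,.0297),tcp=(.5248,-.2229,.0467),handle=(.5248,-.2229,.036),hend=(.558,-.2415,.036)).items():
    print(n,cv2.projectPoints(np.array([P]),c['sr'],c['st'],c['sK'],None)[0].ravel().round(1), cv2.projectPoints(np.array([P]),c['tr'],c['tt'],c['tK'],None)[0].ravel().round(1))
# tip from two views
w=np.load('w0.npz'); from scipy.spatial.transform import Rotation as Ro
R=Ro.from_quat(w['q']).as_matrix();X=w['X'];p=np.array([.5248,-.2229,.0467])
d=R@X[:3,:3]@np.linalg.solve(w['K'],[253,225,1.]);a=(R@X[:3,3]+p,d/np.linalg.norm(d))
print(tri(a,ray((302.5,233),c['sK'],c['sr'],c['st'])))
E
```

```text
tip [300.9 245.3] [312.4 207. ]
tcp [301.3 239.6] [313.3 206.2]
handle [301.1 243.2] [312.7 206.7]
hend [314.4 239.7] [319.7 193.4]
(array([ 0.5171, -0.2222,  0.0668]), np.float64(6.6))
```

The brightened view shows the closed tips at about (232,160), clear above the handle top at (245,175). The true fingertips therefore sit roughly 35 mm higher than I assumed, so the jaws shut over the handle without touching it. I'll open and go lower in small steps, watching the force.

Request:
jog_arm(series=[0,-0.04,0,0,0,0,0,-0.04,0,0,0,0,0,-0.04,0,0,0,0,0,-0.04,0,0,0,0,0,-0.04,0,0,0,0,0,-0.04,0,0,0,0], jaw=0.5)

```text
time: 5.78
ee_pos: [0.5236, -0.2249, 0.0463]
tool_rot: [0.239, 0.971, 0.0, 0.0]
wrist_force: [0.1, -0.7, -0.2]
finger_gap: 0.489
finger_force: 0.0
```

Request:
jog_arm(series=[0,0,0.1,0,0,0,0,0,0.2,0,0,0,0,0,0.25,0,0,0,0,0,0.3,0,0,0,0,0,0.3,0,0,0])

```text
time: 6.4
ee_pos: [0.5235, -0.2249, 0.028]
tool_rot: [0.239, 0.971, 0.0, -0.0]
wrist_force: [-0.1, -0.1, -0.3]
finger_gap: 0.498
finger_force: 0.0
```

Request:
jog_arm(series=[0,0,0.05,0,0,0,0,0,0.1,0,0,0,0,0,0.1,0,0,0])

```text
time: 6.78
ee_pos: [0.5235, -0.2249, 0.022]
tool_rot: [0.239, 0.971, 0.0, -0.0]
wrist_force: [0.4, 1.0, -0.4]
finger_gap: 0.497
finger_force: 0.0
```

Request:
jog_arm(series=[0,0,0.05,0,0,0,0,0,0.1,0,0,0,0,0,0.15,0,0,0,0,0,0.15,0,0,0])

```text
time: 7.28
ee_pos: [0.5234, -0.2249, 0.013]
tool_rot: [0.239, 0.971, 0.0, -0.0]
wrist_force: [0.1, -0.7, 0.5]
finger_gap: 0.499
finger_force: 0.0
```

Request:
jog_arm(series=[0,0,0.06,0,0,0,0,0,0.12,0,0,0,0,0,0.18,0,0,0,0,0,0.18,0,0,0])

```text
time: 7.78
ee_pos: [0.5234, -0.2249, 0.0021]
tool_rot: [0.239, 0.971, 0.0, -0.0]
wrist_force: [0.5, -0.2, 0.1]
finger_gap: 0.501
finger_force: 0.0
```

Request:
jog_arm(series=[0,0,0,0,0,0,0,0,0,0,0,0,0,0,0,0,0,0,0,0,0,0,0,0,0,0,0,0,0,0], jaw=1, newtons=10)

```text
time: 8.4
ee_pos: [0.5236, -0.225, 0.0025]
tool_rot: [0.239, 0.971, 0.0, 0.0]
wrist_force: [-0.2, -0.7, 0.6]
finger_gap: 0.16
finger_force: 10.0
```

Gripped: the gap of 0.16 matches the 15 mm handle. Tightening and lifting.

Request:
jog_arm(series=[0,0,0,0,0,0,0,0,0,0,0,0,0,0,-0.1,0,0,0,0,0,-0.3,0,0,0,0,0,-0.55,0,0,0,0,0,-0.85,0,0,0,0,0,-1.15,0,0,0,0,0,-1.45,0,0,0,0,0,-1.75,0,0,0,0,0,-2.0,0,0,0,0,0,-2.15,0,0,0,0,0,-2.2,0,0,0], newtons=60)

```text
time: 9.9
ee_pos: [0.5236, -0.225, 0.135]
tool_rot: [0.239, 0.971, -0.0, 0.0]
wrist_force: [0.0, -0.7, -2.6]
finger_gap: 0.154
finger_force: 60.0
```

```bash
python3 - <<'E'
from look import *; from mv import *
o,t=snap('scene');o,s=snap('wrist')
np.savez('w2.npz',i=s['image'],K=s['K'],X=s['tool_from_camera'],p=o['ee_pos'],q=o['tool_rot'],si=t['image'])
a=cv2.resize(t['image'][150:300,200:380],None,fx=2.4,fy=2.4,interpolation=cv2.INTER_CUBIC)
b=cv2.resize(s['image'][0:225,170:330],None,fx=1.6,fy=1.6,interpolation=cv2.INTER_CUBIC)
cv2.imwrite('pics/m3.png',cv2.convertScaleAbs(np.hstack([a,b]),alpha=1.5)); print(o['ee_pos'],o['tool_rot'],o['joint_positions'],o['wrist_force'],o['finger_gap'])
E
```

```text
[ 0.52360797 -0.2249044   0.13491161] [2.38509406e-01 9.71140170e-01 1.69390488e-05 1.84151091e-04] [-5.21669174e-01  4.84355389e-01  1.76568423e+00  1.73083697e-04
  8.91208555e-01 -1.61091291e+00] [ 0.16831467 -0.40618331 -2.61220031] 0.15612942005461694
```

View pics/m3.png

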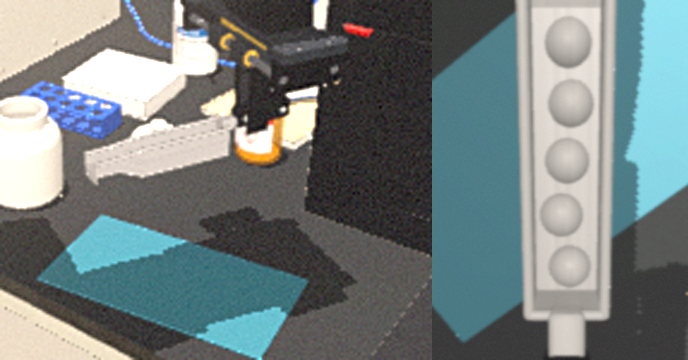

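The scoop is lifted and looks level, with the five balls inside. The lip's lower edge is at about (95,182) in the crop, which is scene (239.6,225.8). I'll check it against the rigid prediction and set up the arm model.

```bash
python3 - <<'E'
from geo import *; from mv import *
from scipy.optimize import least_squares
w=np.load('w2.npz'); p=w['p'];R=Ro.from_quat(w['q']).as_matrix()
pj=lambda P:cv2.projectPoints(np.array([P],float),c['sr'],c['st'],c['sK'],None)[0].ravel().round(1)
for n,t in dict(lip=(.170,.001,-.0045),lipR=(.170,-.0115,-.0045),lipL=(.17,.0125,-.0045),backtopR=(.033,-.0115,-.0295),botback=(.033,-.0115,-.0005)).items(): print(n,pj(R@t+p))
X=np.linalg.inv(w['X'])
for n,t in dict(wb=(.033,0,-.0295),handlefront=(.023,0,-.044)).items():
    q=w['K']@(X[:3,:3]@t+X[:3,3]); print(n,(q[:2]/q[2]).round(1))
print('lip before',pj((.373,-.1455,.007)),'seen ~ (240.9,274.9)')
# arm: fit planar lengths
D=[([.491603,1.559451],.62125,.19653),([.36999,1.817038],.52266,.1817),([.433081,1.713831],.567167,.179915),([.626421,1.843026],np.cos(.5175)*.524693+np.sin(.5175)*.222814,.03428),([.484355,1.765684],np.cos(.52167)*p[0]-np.sin(.52167)*p[1],p[2])]
f=lambda a:np.concatenate([[a[0]+a[2]*np.sin(q[0])+a[3]*np.sin(sum(q)+a[4])-x,a[1]+a[2]*np.cos(q[0])+a[3]*np.cos(sum(q)+a[4])-z] for q,x,z in D])
s=least_squares(f,[0,.1,.5,.4,0]);print(s.x,abs(s.fun).max())
E
```

```text
lip [237.  223.4]
lipR [239.3 226.2]
lipL [234.9 220.9]
backtopR [295.  202.8]
botback [294.4 213.9]
wb [254.5 196.3]
handlefront [254.5 226.6]
lip before [238.  271.9] seen ~ (240.9,274.9)
[ 2.36027986e-04 -9.29529177e-02  5.85650325e-01  4.12496764e-01
  1.01845892e-01] 0.00016780915814984532
```

```bash
cat >> mv.py <<'E'
LIP=np.array([.170,.001,-.0045])
def lipto(lip,yaw,tilt=0,base=None):
    R=scoopR(yaw,tilt); return to(np.array(lip)-R.apply(LIP),R,base)
def lipnow():
    o=r.get_obs(); return (o['ee_pos']+Ro.from_quat(o['tool_rot']).apply(LIP)).round(4)
E
python3 - <<'E'
from mv import *
print(lipnow()); print(lipto([.480,.0205,.130],90))
E
```

```text
[ 0.3733 -0.1452  0.1389]
[ 1.239e+00  7.700e-01  1.490e-01  0.000e+00 -1.000e-03  6.240e+00]
```

Request:
jog_arm(series=[0.05,0.03,0.01,0,0,0.25,0.15,0.09,0.02,0,0,0.75,0.27,0.17,0.03,0,0,1.37,0.42,0.26,0.05,0,0,2.12,0.57,0.35,0.07,0,0,2.87,0.72,0.45,0.09,0,0,3.62,0.87,0.54,0.1,0,0,4.37,1.0,0.62,0.12,0,0,5.05,1.12,0.69,0.13,0,0,5.62,1.19,0.74,0.14,0,0,6.0,1.24,0.77,0.15,0,0,6.24,1.24,0.77,0.15,0,0,6.24])

```text
time: 11.5
ee_pos: [0.4787, -0.1493, 0.125]
tool_rot: [0.707, 0.707, -0.0, -0.001]
wrist_force: [-0.2, -0.6, -3.0]
finger_gap: 0.155
finger_force: 60.0
```

```bash
python3 - <<'E'
from look import *; from mv import *; from geo import ray,onz
print(lipnow(),r.get_obs()['joint_positions'].round(3),lipto([.480,.0205,.108],90))
o,t=snap('top');o,s=snap('scene')
np.savez('c3.npz',ti=t['image'],si=s['image'])
a=cv2.resize(t['image'][190:270,170:290],None,fx=4,fy=4,interpolation=cv2.INTER_CUBIC)
b=cv2.resize(s['image'][170:250,180:260],None,fx=4,fy=4,interpolation=cv2.INTER_CUBIC)
cv2.imwrite('pics/m4.png',np.hstack([a,b]))
E
```

```text
[0.4796 0.0207 0.1296] [-0.434  0.413  1.938  0.     0.792 -0.435] [-0.003  0.006  0.358 -0.006 -0.003  0.004]
```

View pics/m4.png

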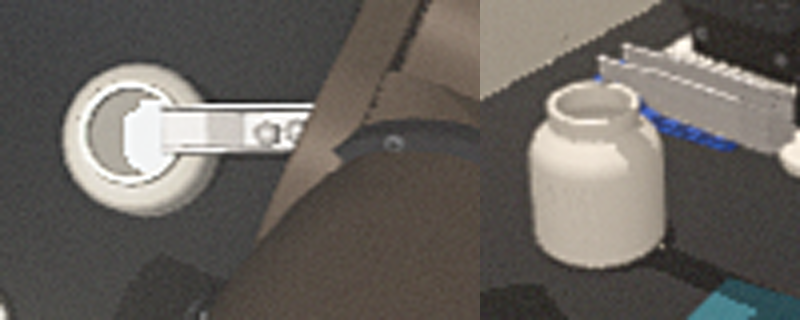

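The top crop shows the spout front at (160,128) over the near side of the mouth. The rim spans columns 80–183, with its centre row at about 130. Converting to positions.

```bash
python3 - <<'E'
from geo import *
P=lambda u,v,z:onz(ray((170+(u+.5)/4-.5,190+(v+.5)/4-.5),c['tK'],c['tr'],c['tt']),z).round(4)
print('spout edge floor',P(160,128.5,.139),'walltops',P(160,105,.158),P(160,152,.158))
print('rim near/far/top/bot',P(183,130,.106),P(80,130,.106),P(130,77,.106),P(130,184,.106))
E
```

```text
spout edge floor [0.4805 0.022  0.139 ] walltops [0.4916 0.0201 0.158 ] [0.466  0.0199 0.158 ]
rim near/far/top/bot [0.4826 0.0122 0.106 ] [0.4831 0.0715 0.106 ] [0.5136 0.043  0.106 ] [0.4519 0.0424 0.106 ]
```

```bash
python3 - <<'E'
from mv import *
print(lipto([.481,.0225,.102],90),lipto([.481,.0225,.099],90))
E
```

```text
[ 0.035  0.017  0.461 -0.003 -0.001  0.006] [ 0.035  0.017  0.511 -0.003 -0.001  0.006]
```

Request:
jog_arm(series=[0.03,0.02,0.05,0,0,0,0.04,0.02,0.15,0,0,0,0.04,0.02,0.27,0,0,0,0.04,0.02,0.38,0,0,0,0.04,0.02,0.46,0,0,0,0.04,0.02,0.46,0,0,0])

```text
time: 12.35
ee_pos: [0.4801, -0.1471, 0.0975]
tool_rot: [0.707, 0.707, -0.0, -0.0]
wrist_force: [0.1, 0.3, -3.2]
finger_gap: 0.154
finger_force: 60.0
```

Request:
jog_arm(series=[0,0,0.02,0,0,0,0,0,0.04,0,0,0,0,0,0.04,0,0,0])

```text
time: 12.72
ee_pos: [0.4802, -0.1471, 0.0955]
tool_rot: [0.707, 0.707, 0.0, 0.0]
wrist_force: [-0.3, 0.4, -3.0]
finger_gap: 0.153
finger_force: 60.0
```

Request:
jog_arm(series=[0,0,0.02,0,0,0,0,0,0.02,0,0,0])

```text
time: 12.98
ee_pos: [0.4804, -0.1472, 0.0944]
tool_rot: [0.707, 0.707, 0.0, 0.0]
wrist_force: [-0.8, -1.0, 0.9]
finger_gap: 0.153
finger_force: 60.0
```

Request:
jog_arm(series=[0,0,0.02,0,0,0,0,0,0.02,0,0,0])

```text
time: 13.22
ee_pos: [0.4805, -0.1474, 0.0933]
tool_rot: [0.707, 0.707, 0.0, 0.0]
wrist_force: [-0.0, -3.3, 3.0]
finger_gap: 0.154
finger_force: 60.0
```

Contact was felt at lip z ≈ 0.099, as predicted, so the spout is resting on the rim while level. Now I compute the tilt about the lip.

```bash
python3 - <<'E'
from mv import *
print(lipnow())
for t in (2,6,10,14,18,22,25,28,31,34): print(t,lipto([.481,.023,.0990],90,t))
E
```

```text
[0.4815 0.0226 0.0977]
2 [ 0.005 -0.007 -0.119  0.004 -0.199 -0.001]
6 [ 0.014 -0.007 -0.317  0.004 -0.599 -0.001]
10 [ 0.036 -0.007 -0.514  0.004 -0.999 -0.001]
14 [ 0.072 -0.007 -0.708  0.004 -1.399 -0.002]
18 [ 0.121 -0.007 -0.9    0.003 -1.799 -0.002]
22 [ 1.840e-01 -7.000e-03 -1.087e+00  3.000e-03 -2.199e+00 -2.000e-03]
25 [ 2.400e-01 -7.000e-03 -1.225e+00  3.000e-03 -2.499e+00 -2.000e-03]
28 [ 3.020e-01 -7.000e-03 -1.359e+00  3.000e-03 -2.799e+00 -2.000e-03]
31 [ 3.720e-01 -7.000e-03 -1.491e+00  3.000e-03 -3.099e+00 -2.000e-03]
34 [ 4.480e-01 -7.000e-03 -1.618e+00  3.000e-03 -3.399e+00 -2.000e-03]
```

Request:
jog_arm(series=[0,0,-0.12,0,-0.2,0,0.01,0,-0.22,0,-0.4,0,0.01,0,-0.32,0,-0.6,0,0.04,0,-0.51,0,-1.0,0,0.07,0,-0.71,0,-1.4,0,0.12,0,-0.9,0,-1.8,0,0.18,0,-1.09,0,-2.2,0,0.18,0,-1.09,0,-2.2,0])

```text
time: 14.22
ee_pos: [0.4802, -0.1353, 0.1584]
tool_rot: [0.693, 0.695, -0.135, 0.135]
wrist_force: [0.6, 0.9, -3.0]
finger_gap: 0.151
finger_force: 60.0
```

```bash
python3 - <<'E'
from mv import *
o=r.get_obs();print(lipnow(),o['joint_positions'].round(3),o['wrist_force'])
for t in (22,25,27,29,31,33,35,37,39,41,43): print(t,lipto([.481,.023,.099],90,t))
E
```

```text
[0.4809 0.0241 0.099 ] [-0.194  0.369  1.973 -0.538  0.798  0.184] [ 0.62561467  0.92885214 -3.02223141]
22 [-0.017 -0.004  0.005  0.004 -0.004  0.011]
25 [-0.017 -0.004 -0.144  0.004 -0.304  0.011]
27 [-0.012 -0.004 -0.243  0.004 -0.504  0.011]
29 [-0.005 -0.004 -0.341  0.004 -0.704  0.011]
31 [ 0.007 -0.004 -0.439  0.004 -0.904  0.011]
33 [ 0.021 -0.003 -0.537  0.005 -1.104  0.011]
35 [ 0.039 -0.003 -0.635  0.005 -1.304  0.01 ]
37 [ 0.061 -0.003 -0.731  0.005 -1.504  0.01 ]
39 [ 0.086 -0.003 -0.827  0.005 -1.704  0.01 ]
41 [ 0.114 -0.003 -0.922  0.005 -1.904  0.01 ]
43 [ 0.145 -0.003 -1.016  0.006 -2.104  0.01 ]
```

Request:
jog_arm(series=[-0.02,0,-0.14,0,-0.3,0,-0.01,0,-0.24,0,-0.5,0,-0.01,0,-0.34,0,-0.7,0,0.01,0,-0.44,0,-0.9,0,0.02,0,-0.54,0,-1.1,0,0.02,0,-0.54,0,-1.1,0,0.04,0,-0.63,0,-1.3,0,0.06,0,-0.73,0,-1.5,0,0.09,0,-0.83,0,-1.7,0,0.11,0,-0.92,0,-1.9,0,0.11,0,-0.92,0,-1.9,0,0.11,0,-0.92,0,-1.9,0])

```text
time: 15.72
ee_pos: [0.4803, -0.1094, 0.2071]
tool_rot: [0.662, 0.663, -0.247, 0.247]
wrist_force: [0.8, 0.2, -2.8]
finger_gap: 0.152
finger_force: 60.0
```

```bash
python3 - <<'E'
from look import *; from mv import *
o=r.get_obs();print(lipnow(),o['joint_positions'].round(3),o['wrist_force'])
print(lipto([.481,.023,.099],90,44))
o,s=snap('wrist');cv2.imwrite('pics/w5.png',s['image'])
np.save('w5.npy',s['image'])
# balls: circles in the channel
g=cv2.cvtColor(s['image'],cv2.COLOR_BGR2GRAY)
print(cv2.HoughCircles(g[:230],cv2.HOUGH_GRADIENT,1,12,param1=80,param2=14,minRadius=8,maxRadius=18))
w=np.load('w2.npz')['i'];print(cv2.HoughCircles(cv2.cvtColor(w,cv2.COLOR_BGR2GRAY)[:230],cv2.HOUGH_GRADIENT,1,12,param1=80,param2=14,minRadius=8,maxRadius=18))
E
```

```text
[0.4812 0.0219 0.099 ] [ 0.03   0.378  1.96  -0.867  1.035  0.58 ] [ 0.80212424  0.15121995 -2.78734966]
[ 0.014 -0.004 -0.162  0.001 -0.303  0.002]
None
[[[253.5 100.5  14.1]
  [255.5 165.5  13.7]
  [257.5  26.5  17.4]
  [257.5  64.5  15. ]
  [249.5 134.5  14.6]]]
```

Request:
jog_arm(series=[0.01,0,-0.08,0,-0.15,0,0.01,0,-0.16,0,-0.3,0,0.01,0,-0.16,0,-0.3,0,0.01,0,-0.16,0,-0.3,0,0.01,0,-0.16,0,-0.3,0,0.01,0,-0.16,0,-0.3,0])

```text
time: 16.52
ee_pos: [0.4802, -0.1029, 0.214]
tool_rot: [0.656, 0.656, -0.265, 0.265]
wrist_force: [1.0, 0.1, -2.1]
finger_gap: 0.149
finger_force: 60.0
```

```bash
python3 - <<'E'
from look import *; from mv import *
F=[];T=[]
for i in range(10):
    o,s=snap('top' if i%2 else 'wrist'); F.append(o['wrist_force']);T.append(o['ft_torque'])
    if i==9: t=s
    if i==8: w=s
F=np.array(F);print(F.mean(0),F.std(0)/3,np.mean(T,0),lipnow(),r.get_obs()['time'],r.get_obs()['joint_positions'].round(2))
def H(im,b): return cv2.HoughCircles(cv2.cvtColor(im,cv2.COLOR_BGR2GRAY),cv2.HOUGH_GRADIENT,1,*b)
print(H(w['image'][:235],(12,None,80,13,8,20)))
# mouth & spout in top view enlarged: coarse gray map, before/after
g=cv2.cvtColor(t['image'],cv2.COLOR_BGR2GRAY);g0=cv2.cvtColor(np.load('c3.npz')['ti'],cv2.COLOR_BGR2GRAY)
np.set_printoptions(linewidth=250)
print(g0[208:236:2,186:236:2]);print(g[208:236:2,186:236:2])
wg=cv2.cvtColor(w['image'],cv2.COLOR_BGR2GRAY);w0=cv2.cvtColor(np.load('w2.npz')['i'],cv2.COLOR_BGR2GRAY)
print('before',w0[0:210:5,254]);print('now',wg[0:210:5,254])
E
```

```text
[ 0.09475499 -0.16877307 -2.23636683] [0.18076246 0.19107672 0.23707989] [ 0.54613074  0.05320494 -0.00365795] [0.4812 0.0226 0.0992] 17.025 [ 0.07  0.39  1.96 -0.9   1.08  0.63]
[[[478.5  52.5  17.2]
  [ 78.5 198.5  15. ]
  [109.5 205.5  16.1]
  [105.5 230.5   9.1]
  [498.5 114.5  14.7]]]
[[ 71  73  67  63  72 182 202 201 198 197 198 195 191 164 104  72  72  73  69  73  77  71  73  75  71]
 [ 66  70  60 140 204 208 187 235 244 232 212 208 203 195 184 122  52  74  75  73  73  75  73  70  76]
 [ 71  69 138 207 149 253 241 112 138 124 228 255 175 210 196 182 107  60  68  77  69  73  75  70  69]
 [ 68  91 207 193 255  96 165 172 175 164 161 156 238 184 214 199 179  95  56  63  67  69  68  68  71]
 [ 57 188 212 253 106 175 171 171 170 159 249 248 214 230 194 225 234 253 255 255 255 255 255 255 255]
 [ 93 214 234 201 153 172 175 169 244 249 244 245 240 247 248 249 248 250 203 206 207 204 162 220 223]
 [147 214 249 124 177 170 172 163 248 243 243 243 235 239 239 239 240 242 205 206 204 200 199 244 250]
 [182 217 251 135 173 170 171 159 248 243 242 243 230 240 239 238 237 240 203 202 206 20
[... 1727 characters left out ...]
43  41  48  39  48  61  66 133  57  56]
 [ 40  29  24  41  40  37  37  45  47  34  39  31  42  35  44  43  34  45  40  44  61  53  45  61 156]
 [ 43  37  32  41  39  39  42  41  48  39  39  35 110  51  45  47  38  55  40  60  57  51  53  54  51]
 [ 39  38  40  37  37  41  46  43  49  46  48  35  44  41  48  45  49  51  42  71  58  53  51  55  55]]
before [126 146 131 133 139 137 124 110  90 146 125 133 138 132 121 104 136 138 129 138 139 127 109 131 134 129 138 136 127 107 137 114 131 142 132 118 125 104 101 109 141 142]
now [141 164 167 166 166 166 165 165 165 164 163 163 163 163 161 160 160 159 159 158 158 158 228 228 228 156 154 153 153 153 152 151 151 151 150 150 144 116 114 123 158 158]
```

Request:
jog_arm(series=[0.01,0,-0.05,0,-0.1,0,-0.01,0,0.05,0,0.1,0,0.01,0,-0.05,0,-0.1,0,0,0,0,0,0,0,0,0,0,0,0,0])

```text
time: 17.65
ee_pos: [0.4802, -0.1029, 0.214]
tool_rot: [0.656, 0.656, -0.265, 0.265]
wrist_force: [1.2, -0.2, -2.0]
finger_gap: 0.153
finger_force: 60.0
```

```bash
python3 - <<'E'
from mv import *
for t in (40,34,28,22,16,10,5,0): print(t,lipto([.481,.023,.0995+.002*(44-t)/44],90,t))
print(lipto([.481,.02,.130],90,0))
E
```

```text
40 [ 0.012 -0.004  0.185  0.     0.396 -0.001]
34 [ 0.052 -0.004  0.475  0.     0.996 -0.001]
28 [ 1.230e-01 -4.000e-03  7.590e-01  0.000e+00  1.596e+00 -1.000e-03]
22 [ 2.240e-01 -4.000e-03  1.034e+00  0.000e+00  2.196e+00 -1.000e-03]
16 [ 3.530e-01 -4.000e-03  1.296e+00  0.000e+00  2.796e+00 -1.000e-03]
10 [ 5.090e-01 -4.000e-03  1.543e+00  0.000e+00  3.396e+00 -1.000e-03]
5 [ 6.590e-01 -4.000e-03  1.736e+00  0.000e+00  3.896e+00 -1.000e-03]
0 [ 8.250e-01 -4.000e-03  1.914e+00  0.000e+00  4.396e+00 -1.000e-03]
[ 4.590e-01 -4.000e-03  1.607e+00  0.000e+00  4.396e+00 -1.000e-03]
```

Request:
jog_arm(series=[0.01,0,0.18,0,0.4,0,0.05,0,0.47,0,1.0,0,0.12,0,0.76,0,1.6,0,0.22,0,1.03,0,2.2,0,0.35,0,1.3,0,2.8,0,0.51,0,1.54,0,3.4,0,0.66,0,1.73,0,3.9,0,0.82,0,1.9,0,4.4,0,0.7,0,1.82,0,4.4,0,0.55,0,1.7,0,4.4,0,0.46,0,1.61,0,4.4,0,0.46,0,1.61,0,4.4,0])

```text
time: 19.15
ee_pos: [0.4807, -0.1498, 0.1266]
tool_rot: [0.707, 0.707, 0.0, 0.001]
wrist_force: [0.2, 0.2, -2.5]
finger_gap: 0.152
finger_force: 60.0
```

```bash
python3 - <<'E'
from look import *; from mv import *
o,t=snap('top');o,w=snap('wrist');F=[o['wrist_force']]
for i in range(5): F.append(snap('scene')[0]['wrist_force'])
np.set_printoptions(linewidth=250)
print(np.mean(F,0),lipnow(),o['joint_positions'].round(2))
g=cv2.cvtColor(t['image'],cv2.COLOR_BGR2GRAY);print(g[208:236:2,186:252:2])
wg=cv2.cvtColor(w['image'],cv2.COLOR_BGR2GRAY);print(wg[0:210:5,254])
np.savez('c6.npz',ti=t['image'],wi=w['image'])
E
```

```text
[ 0.02609663 -0.23607032 -2.55403506] [0.4811 0.02   0.1297] [-0.43  0.41  1.93 -0.    0.79 -0.43]
[[ 63  70  69  65  73 182 199 203 198 201 194 196 195 160 101  69  72  73  73  73  73  70  71  66  68  70  74  67  74  70  63  65  64]
 [ 70  70  63 140 202 203 188 234 247 229 208 209 201 195 183 121  53  70  71  69  69  70  76  70  69  72  72  72  65  72  69  64  78]
 [ 68  64 132 208 152 254 244 120 139 121 229 255 174 212 201 185 110  54  71  76  73  70  71  70  71  71  69  72  70  66  68  64  95]
 [ 72  93 210 189 255 106 119 124 160 170 158 159 243 187 218 200 174  88  37  47  49  43  50  38  41  41  47  46  49  49  62  67 107]
 [ 58 188 209 254 113 181 132 131 126 158 249 248 187 136 132 130 134 128 117 120 113 107  95  96  87  87  86  86  78  72  75  98 107]
 [ 92 210 234 208 114 124 137 160 246 249 244 243 237 240 239 239 239 240 210 200 204 201 198 245 246 245 244 244 244 245 205 107 111]
 [147 214 248 125 129 137 133 166 248 243 243 244 235 240 239 239 238 242 209 203 208 204 201 241 242 240 240 239 240 249 101 119 117]
 [183 215 252 138 161 126 175 162 247 244 243 244 235 24
[... 359 characters left out ...]
230 226 114 136 174 162 251 244 243 244 246 254 159 218 206 185 117  90  50  49  54  53  47  49  55  47  83 131 126 136 131]
 [134 214 218 249 177 111 166 172 245 246 244 244 243 238 181 216 208 167 117  85  71  70  69  68  74  71  69  62 116 124 125 122 131]
 [ 58 203 220 226 250 208 146 173 167 168 248 244 241 156 224 214 196 135 117  65  67  75  71  76  72  71  71  79 119 116 118 119 124]
 [ 69 140 216 220 228 199 255 254 252 253 255 143 190 226 214 211 163 122 100  64  74  73  69  70  67  68  64 101 108 107 112 118  72]]
[195 236 240 240 240 239 238 238 238 238 237 237 236 236 235 234 234 234 233 232 232 231 231 230 229 228 228 227 227 226 134 132 131 131 130 130 125 100  99 105 137 137]
```

The spout and channel are clean (smooth gray along both), the weight has dropped to the empty value, and the jar interior now shows new objects. Returning to the mat.

```bash
python3 - <<'E'
from mv import *
print(to([.522,-.2225,.13],scoopR(152.4)))
from geo import *
w6=np.load('c6.npz')['ti'];d=cv2.absdiff(w6,c['ti']).max(2);m=(d>40).astype('uint8');m=cv2.morphologyEx(m,cv2.MORPH_OPEN,np.ones((2,2)))
n,_,st,ce=cv2.connectedComponentsWithStats(m);print([(*s,) for s in st[1:] if s[4]>4])
E
```

```text
[-1.209e+00  6.970e-01 -8.200e-02 -1.000e-03 -2.000e-03 -6.240e+00]
[(np.int32(216), np.int32(178), np.int32(129), np.int32(96), np.int32(6756)), (np.int32(196), np.int32(218), np.int32(3), np.int32(2), np.int32(6)), (np.int32(195), np.int32(226), np.int32(3), np.int32(5), np.int32(12)), (np.int32(219), np.int32(227), np.int32(4), np.int32(2), np.int32(8)), (np.int32(0), np.int32(277), np.int32(328), np.int32(107), np.int32(21162))]
```

Request:
jog_arm(series=[-0.05,0.03,0,0,0,-0.25,-0.15,0.08,-0.01,0,0,-0.75,-0.27,0.15,-0.02,0,0,-1.37,-0.41,0.24,-0.03,0,0,-2.12,-0.56,0.32,-0.04,0,0,-2.87,-0.7,0.4,-0.05,0,0,-3.62,-0.85,0.49,-0.06,0,0,-4.37,-0.98,0.56,-0.07,0,0,-5.05,-1.09,0.63,-0.07,0,0,-5.62,-1.16,0.67,-0.08,0,0,-6.0,-1.21,0.7,-0.08,0,0,-6.24,-1.21,0.7,-0.08,0,0,-6.24])

```text
time: 21.0
ee_pos: [0.5222, -0.2228, 0.1299]
tool_rot: [0.239, 0.971, 0.0, -0.0]
wrist_force: [0.3, -0.4, -3.0]
finger_gap: 0.155
finger_force: 60.0
```

```bash
python3 - <<'E'
from mv import *
print(to([.522,-.2225,.010],scoopR(152.4)),r.get_obs()['ee_pos'],lipnow())
E
```

```text
[ 5.000e-03  2.000e-03  1.998e+00  1.000e-03 -2.000e-03 -3.000e-03] [ 0.52222693 -0.22275689  0.12987085] [ 0.3721 -0.143   0.1344]
```

Request:
jog_arm(series=[0,0,0.2,0,0,0,0,0,0.5,0,0,0,0,0,0.85,0,0,0,0,0,1.2,0,0,0,0,0,1.5,0,0,0,0,0,1.75,0,0,0,0,0,1.92,0,0,0,0,0,2.0,0,0,0,0,0,2.0,0,0,0])

```text
time: 22.12
ee_pos: [0.5223, -0.2226, 0.0101]
tool_rot: [0.239, 0.971, 0.0, -0.0]
wrist_force: [-0.5, -0.3, -3.0]
finger_gap: 0.154
finger_force: 60.0
```

Request:
jog_arm(series=[0,0,0.04,0,0,0,0,0,0.08,0,0,0,0,0,0.08,0,0,0])

```text
time: 22.5
ee_pos: [0.5222, -0.2226, 0.0054]
tool_rot: [0.239, 0.971, 0.0, 0.0]
wrist_force: [0.6, -0.5, -2.6]
finger_gap: 0.153
finger_force: 60.0
```

Request:
jog_arm(series=[0,0,0.02,0,0,0,0,0,0.02,0,0,0])

```text
time: 22.75
ee_pos: [0.5222, -0.2226, 0.0041]
tool_rot: [0.239, 0.971, 0.0, -0.0]
wrist_force: [-0.2, 0.8, -2.1]
finger_gap: 0.155
finger_force: 60.0
```

Request:
jog_arm(series=[0,0,0.02,0,0,0,0,0,0.02,0,0,0])

```text
time: 23.0
ee_pos: [0.5222, -0.2226, 0.0029]
tool_rot: [0.239, 0.971, 0.0, -0.0]
wrist_force: [-0.3, -0.2, -0.8]
finger_gap: 0.155
finger_force: 60.0
```

Request:
jog_arm(series=[0,0,0.01,0,0,0,0,0,0.01,0,0,0])

```text
time: 23.25
ee_pos: [0.5223, -0.2227, 0.0025]
tool_rot: [0.239, 0.971, 0.0, 0.0]
wrist_force: [0.6, 0.1, 0.2]
finger_gap: 0.155
finger_force: 60.0
```

Request:
jog_arm(series=[0,0,0,0,0,0,0,0,0,0,0,0,0,0,0,0,0,0,0,0,0,0,0,0,0,0,0,0,0,0], jaw=0.5)

```text
time: 23.88
ee_pos: [0.5222, -0.2226, 0.0023]
tool_rot: [0.239, 0.971, 0.0, -0.0]
wrist_force: [0.3, -0.5, -0.7]
finger_gap: 0.494
finger_force: 0.0
```

Request:
jog_arm(series=[0,0,-0.1,0,0,0,0,0,-0.3,0,0,0,0,0,-0.6,0,0,0,0,0,-1.0,0,0,0,0,0,-1.6,0,0,0,0,0,-2.2,0,0,0,0,0,-2.8,0,0,0,0,0,-3.2,0,0,0,0,0,-3.2,0,0,0])

```text
time: 25.0
ee_pos: [0.5227, -0.2229, 0.1967]
tool_rot: [0.239, 0.971, -0.001, 0.002]
wrist_force: [0.3, 0.3, -0.4]
finger_gap: 0.498
finger_force: 0.0
```

```bash
python3 - <<'E'
from look import *; from geo import *
o,s=snap('scene');o,t=snap('top');o,w=snap('wrist')
print(o['ee_pos'],o['finger_gap'],o['wrist_force'])
for n,a,b in(('scene',s['image'],c['si']),('top',t['image'],c['ti'])):
    d=cv2.absdiff(a,b).max(2);m=cv2.morphologyEx((d>45).astype('uint8'),cv2.MORPH_OPEN,np.ones((2,2)))
    st=cv2.connectedComponentsWithStats(m)[2];print(n,[tuple(map(int,q)) for q in st[1:] if q[4]>5])
# scoop pixels bright over mat in scene: bbox before/after
for im in(c['si'],s['image']):
    h=cv2.cvtColor(im,cv2.COLOR_BGR2HSV);m=((h[...,1]<50)&(h[...,2]>110)).astype('uint8');m[:, :230]=0;m[:,300:]=0;m[:225]=0;m[285:]=0
    st=cv2.connectedComponentsWithStats(m)[2];print('scoop',[tuple(map(int,q)) for q in st[1:] if q[4]>60])
from wr import wray
g=cv2.cvtColor(w['image'],cv2.COLOR_BGR2GRAY);np.set_printoptions(linewidth=250);print(g[0:230:6,226:280:4].T)
E
```

```text
[ 0.52190284 -0.22244205  0.19416557] 0.5026237487044775 [ 0.95372967  0.49004842 -1.17619074]
scene [(0, 0, 124, 177, 14850), (204, 0, 151, 163, 10749), (0, 71, 3, 9, 23), (26, 114, 2, 3, 6), (0, 121, 2, 3, 6), (21, 134, 4, 3, 10), (312, 165, 9, 10, 35), (0, 166, 75, 52, 1440), (308, 178, 11, 8, 32), (66, 212, 38, 90, 2197), (51, 228, 15, 34, 246), (291, 246, 6, 8, 23), (292, 256, 3, 6, 12), (48, 260, 15, 12, 38), (248, 260, 81, 30, 1285), (44, 264, 13, 11, 93), (223, 266, 15, 8, 73), (239, 266, 11, 5, 26), (3, 270, 3, 2, 6), (90, 303, 5, 3, 12), (7, 307, 15, 10, 117), (99, 309, 20, 32, 230), (113, 311, 17, 52, 464), (0, 317, 63, 24, 444), (101, 341, 15, 21, 165), (48, 363, 54, 21, 366), (92, 377, 13, 7, 60)]
top [(312, 124, 86, 75, 3408), (372, 162, 41, 91, 1095), (290, 174, 26, 36, 426), (318, 179, 15, 15, 148), (319, 199, 3, 3, 7), (374, 198, 2, 3, 6), (367, 205, 16, 17, 134), (255, 209, 96, 65, 4126), (196, 218, 3, 2, 6), (376, 219, 3, 3, 9), (0, 278, 376, 106, 26444)]
scoop [(236, 245, 60, 30, 902)]
scoop [(235, 246, 59, 29, 883)]
[[ 38  38  40  40  72  77  77  78  77  77  77  
[... 1479 characters left out ...]
02  74  73  39  50  36  37  38  37  36  47  38  38  38  38  38]
 [126 126 126 128 129 127 127 128 128 126 126 126 126 125 124 124 126 125 118 116 116 114 115 108  75  47  40  40  38  38  40  38  38  37  38  37  41  39  40]
 [ 79  79  79  79  79  80  79  79  78  80  77  76  77  78  77  76  76  75  75  76  74  74  74  73  73  40  40  40  41  39  40  39  40  39  38  39  40  39  38]
 [ 80  80  80  79  80  79  78  79  78  78  78  77  78  77  77  76  76  75  74  74  74  74  74  73  54  41  39  40  40  38  39  42  39  40  40  40  39  38  39]
 [ 80  80  80  79  79  78  78  78  78  78  77  75  77  78  77  76  75  75  74  74  74  74  74  74  40  39  40  40  39  40  38  39  39  40  39  38  40  39  38]]
```

```bash
python3 -c "
from workcell import r
print(r.hand_in())"
```

```text
the job is handed in; nothing more can be done
None
```

The job is handed in at about 25 s: the balls were poured into the jar and the empty scoop is back on the mat, with no stray ball or disturbed item in the before/after images, though I could not count all five inside the jar.

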